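# Lock the strainer lid on the transfer pump

### The arm

A 6-joint arm with a two-finger parallel gripper is mounted at the origin on the work surface. World frame = base frame: x ahead of the robot, y to its left, z up, the work surface at z = 0. Lengths are in m, angles in rad, forces in N, time in s.
With the tool pointing down it reaches from about 0.425 to 0.95 m from the base axis. Payload 3.5 kg.
Tool frame: the origin (TCP) lies midway between the tips of the shut fingers; the grasp point (between the pads) lies 19 mm behind it; z points along the fingers, y is the direction in which the jaws open and shut (so a half turn about z gives the same grasp; the last joint's range is limited). The gripper opens to 85 mm and grips with 20 to 120 N. Pads are 22 mm wide; open, the fingers measure 114 mm over their backs; the gripper's body (76 mm by 85 mm) begins 54 mm behind the grasp point. The pads swing forward as they close: fully open they stand 13 mm farther back than shut.
Start: joints at [1.155, 0.286, 1.577, -0, 1.279, -0.15], TCP at [0.177, 0.651, 0.231] pointing down, gripper open.
Joint ranges: [-2.77, 2.77], [-0.9, 2.22], [0.21, 2.48], [-1.53, 4.67], [0.24, 2.81], [-2.84, 2.84]. Speed limits (rad/s): [2.79, 2.79, 3.14, 3.14, 3.14, 3.14].

### API

Orientations are given as a unit quaternion [x, y, z, w].
In Python, from plant import * gives the robot as it stands.
- The arm moves only by the shell command python3 -m jog 'ROWS' [FORCE]. ROWS is a JSON object of lists of equal length, an entry for each row: "travel": the shift along the world's x, y, z in mm, a list of three; "dr": the turn, a rotation vector about the world's x, y, z in degrees, a list of three; "jaw": the closure in counts, from 0 (fully open) to 255 (shut). In form: {"travel": [[x, y, z], ...], "dr": [[wx, wy, wz], ...], "jaw": [jaw, ...]}. A call has 1 to 5 rows; each row shifts and turns the commanded pose from where the row before left it; what a row does not reach is not made up. A row lasts 1/12 s, in which the tool goes at most 41.7 mm and 7.16 degrees, less where a joint would pass 70% of its speed; a pose out of reach is approached as far as the arm can. A call is refused whole if a number of a shift passes 41.7 or a number of a turn 7.16, either way. A call with a gripper value outside its range is refused whole. The fingers move at their own pace and stop on an object; FORCE is the grip in N (left out, the last holds). Time passes only in rows, so rows that do not move let the fingers close. It gives the time, the measured TCP pose, the force and the opening at its end, in the units of the state.
- get_state(): the state, without advancing time (a new reading comes with each control period).
- read_camera(name): name is "scene" or "top" or "wrist"; returns the picture (400x640x3 uint8, red, green, blue); there is no depth.
- camera_info(name): a dict with "K" (3x3 intrinsics, pixels), "R" (3x3) and "t" (3): a world point X has camera coordinates R X + t; the wrist camera has in their place "mount" (4x4, takes a point from camera to tool coordinates, whose origin is the TCP and whose axes are the flange's). Camera axes: x right, y down, z forward; pixel columns grow to the right and rows downward; lengths in m; the calibration is good to about 2 mm. The wrist camera is an equidistant fisheye: a pixel r from the principal point sees the ray r / f radians off the axis. A picture is of the moment at which its call begins: read the wrist's pose just before it. camera_info takes no time and is no camera call.
- sign_off(): hands the job in, once; it reports no verdict.
The state is a dict: "time": time; "qpos": joint angles; "dq": joint speeds; "joint_efforts": joint torques, N m; "eef_pos": TCP position; "tcp_rot": TCP orientation; "contact_force": force on the tool from outside, world axes, zero at the start; "wrist_torque": the same for the moment, N m; "opening": opening from 0.0 (shut) to 1.0 (fully open).
Only numpy, scipy, OpenCV 4.12 (cv2) and the standard library are available. Lean on these libraries where they do the work, as an engineer would, in place of code of your own. Each camera call takes 0.05 s, during which the arm holds its last target. There are 200 camera calls.

### The job

Close the transfer pump: pick up the orange lid, set it in the mouth of the strainer pot with its two lugs down in the gaps of the grey collar, press it down against the spring and twist it clockwise (seen from above) a quarter turn, then let it click up so that it stays locked, level and released. Leave the paint can, the screw jar and the tape roll where they are.

Things in the scene. Friction and masses are not known exactly. Their poses are not given: they have to be found in the camera images.
- lid_grip (a point): Centre of the grip rib of the loose orange lid (about 220 g, lying right way up at first), on the lid's axis, 40 mm above its underside. Axes: x along the rib, z up. Rib 100 mm long, 20 mm wide (y), from 15 to 58 mm above the underside. Below it a round plug, diameter 102 mm, 16 mm thick, lower edge tapered to 92 mm over 6 mm. The lid is the same after a half turn.
- lid_lugs (a point): Point on the lid's axis at mid height of its two lugs, 10 mm above the underside. The lugs stick out of the plug at +x and -x, under the rib's ends: tips 64 mm from the axis, 28 mm wide, 8 mm thick (6 to 14 mm above the underside).
- pot_mouth (a point): Centre of the mouth of the pump's black strainer pot (156 mm in diameter, fixed), level with the flat top of the grey collar, 120 mm above the bench. z up; x points to the motor. The collar's bore is 110 mm wide and has two opposite gaps, 42 mm wide, that let the lugs in when the rib lines up with them to about 6 degrees. Elsewhere the lugs rest on top, underside at 114 mm.
- pump: The fixed pump; origin on the bench under the pot's centre, x towards the blue motor (reaches 295 mm that way, at most 126 mm high). The collar's gaps lie near its +x and -x, but the collar was screwed on by hand: turned by an unknown angle, up to 0.4 rad either way. Feel or look for the gaps. In them the lid drops 5 mm (underside at 109 mm) onto the seal and stays, kept from turning, if let go.
- collar_under (a point): On the pot's axis, level with the collar's underside, 110 mm above the bench. Once the lugs are wholly below this (lid's underside at 96 mm or less) the lid turns, clockwise from above only, to a hard stop about 93 degrees past the gaps' middle. From 83 degrees to the stop there are recesses: let up there, it clicks up 5 mm and is locked, underside at 101 mm. White marks: rib's direction when locked.
- seal (a joint): Travel in m of the black spring-loaded seal plate in the pot, which pushes the lid up (4 N at first, 0.6 N more per mm): 0 = fully up (lid off or just lying in the gaps), about 0.008 with the lid locked, 0.013 or more while the lugs pass below the collar, 0.022 at its end (lid's underside at 87 mm).
- paint_can: Blue paint can with a pale band and white top, 100 mm in diameter, 120 mm tall, a bystander; origin at the centre of its underside.
- jar: White-lidded screw jar, 68 mm in diameter, 90 mm tall, a bystander; origin at the centre of its underside.
- tape: Roll of brown tape lying flat, 100 mm in diameter, 45 mm high, a bystander; origin at the centre of its underside.
Mind the look-alikes: they are no part of the job. Of the things shaped like the part that bears lid_grip, the orange one is meant.

How it is judged:
By the outcome, as a careful person would: the job done as asked, in the order asked, and still so for the second after the job is handed in, with the robot touching nothing.
It also fails if it takes over 64 s, if anything falls off the work surface, if the arm or the gripper's body presses on something with over 40 N, if the wrist force passes 120 N, or if a joint passes its speed limit or range.

## Working session

There is one attempt and no reset: what is moved stays moved. The work goes in short steps, Python scripts to look and compute and a shell command to move; the robot and the scene stay as the last step left them, time stands still between calls to the robot, and variables do not carry over. Pictures are saved under pics/ and viewed, about 8 in all and at most 12, crops included, and the job is handed in when it is done.

```bash
mkdir -p pics
cat > h.py <<'E'
from plant import *
import numpy as np, cv2
def save(n,f): 
    im=read_camera(n); cv2.imwrite(f,im[:,:,::-1]); return im
def ray(n,u,v):
    c=camera_info(n);K=np.array(c["K"]);R=np.array(c["R"]);t=np.array(c["t"])
    return -R.T@t, R.T@np.linalg.inv(K)@np.array([u,v,1.])
def at(n,u,v,z):
    o,d=ray(n,u,v); return o+d*(z-o[2])/d[2]
def proj(n,X):
    c=camera_info(n);p=np.array(c["K"])@(np.array(c["R"])@np.array(X)+np.array(c["t"])); return p[:2]/p[2]
E
python3 - <<'E'
from h import *
a=save("scene","pics/scene.png");b=save("top","pics/top.png")
print(get_state()); 
for n in("top","scene","wrist"): print(n,camera_info(n))
E
ls
```

```text
{'time': 0.1, 'qpos': array([ 1.15498331e+00,  2.87094911e-01,  1.57804392e+00,  2.82430609e-06,
        1.27861884e+00, -1.50029586e-01]), 'dq': array([ 0.00045601, -0.00135528, -0.00300938, -0.00086797, -0.00010567,
        0.00121406]), 'joint_efforts': array([ 6.39746522e-04, -4.07298231e+01, -2.93698704e+01, -1.24372928e-04,
        3.35104167e-03,  4.67991606e-05]), 'eef_pos': array([0.17704258, 0.65074311, 0.23006641]), 'tcp_rot': array([ 1.32501239e-01,  9.91182249e-01, -1.03909629e-03, -3.03493751e-04]), 'contact_force': array([-0.11698711, -0.60084093,  0.14924052]), 'wrist_torque': array([ 0.00842476,  0.02500533, -0.05796805]), 'opening': 1.0012972375367586}
top {'K': array([[378.10326739,   0.        , 318.87876129],
       [  0.        , 378.10326739, 193.29244216],
       [  0.        ,   0.        ,   1.        ]]), 'R': array([[ 0.00545474, -0.99994467, -0.0089942 ],
       [-0.99673372, -0.00471207, -0.08062058],
       [ 0.08057374,  0.00940459, -0.99670428]]), 't': array([-0.05275669,  0.49929154,  1.20820815])}
scene {'K': array([[462.8053801 ,   0.        , 321.69434519],
       [  0.        , 462.8053801 , 202.10056733],
       [  0.        ,   0.        ,   1.        ]]), 'R': array([[ 0.56990229,  0.82171035,  0.00186514],
       [ 0.6770223 , -0.46826425, -0.56777583],
       [-0.4656739 ,  0.32483949, -0.8231811 ]]), 't': array([-0.2318407 , -0.3000459 ,  1.60276643])}
wrist {'K': array([[309.70691629,   0.        , 320.72722587],
       [  0.        , 309.70691629, 196.80149083],
       [  0.        ,   0.        ,   1.        ]]), 'mount': array([[-4.99137266e-04, -9.48075346e-01, -3.18045421e-01,
         8.24045418e-02],
       [ 9.99998910e-01, -9.15064884e-04,  1.15836830e-03,
         1.85390448e-04],
       [-1.38925262e-03, -3.18044496e-01,  9.48074769e-01,
        -1.41630905e-01],
       [ 0.00000000e+00,  0.00000000e+00,  0.00000000e+00,
         1.00000000e+00]])}
h.py
pics
```

View pics/top.png

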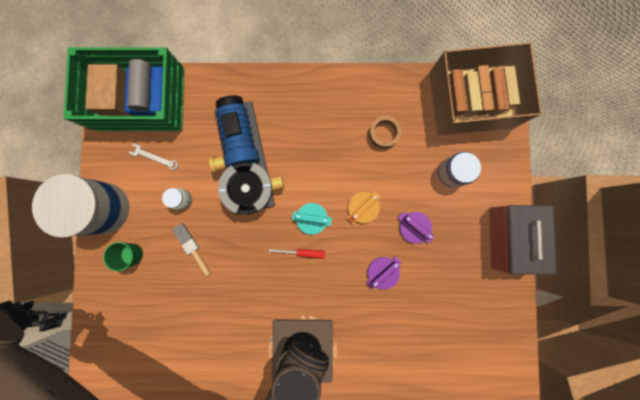

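View pics/scene.png

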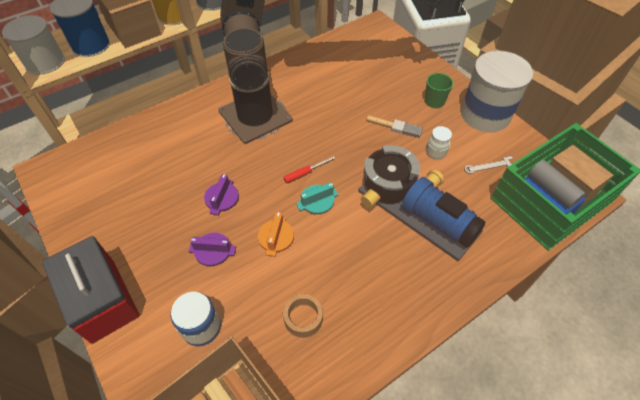

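Top view: candidates for the lid are orange (363,207), teal (312,218), purple (416,228) and (383,273). Orange is the one meant. The pot is at (245,188) with the motor up-left at (233,130). I'll check a close crop and measure both.

Run:
```python
from h import *
im=cv2.imread("pics/top.png"); 
a=cv2.resize(im[178:238,333:393],(390,390),interpolation=cv2.INTER_CUBIC)
b=cv2.resize(im[153:223,210:280],(390,390),interpolation=cv2.INTER_CUBIC)
cv2.imwrite("pics/crop.png",np.hstack([a,b]))
hsv=cv2.cvtColor(im,cv2.COLOR_BGR2HSV)
s=cv2.imread("pics/scene.png");
for n,I,(x0,x1,y0,y1) in(("top",im,(335,392,180,238)),("scene",s,(250,305,205,262))):
    h=cv2.cvtColor(I,cv2.COLOR_BGR2HSV); m=((h[...,0]>11)&(h[...,0]<22)&(h[...,1]>185)&(h[...,2]>150)).astype(np.uint8)
    k=np.zeros_like(m);k[y0:y1,x0:x1]=m[y0:y1,x0:x1]
    ys,xs=np.nonzero(k);print(n,len(xs),xs.mean(),ys.mean(),xs.min(),xs.max(),ys.min(),ys.max(), at(n,xs.mean(),ys.mean(),.02))
print("pot approx",at("top",245,188,.12),at("scene",392,168,.12))
print("motor end",at("top",230,100,.1))
```

```text
top 4 351.0 219.25 349 354 217 222 [ 0.41598633 -0.15434831  0.02      ]
scene 808 275.58787128712873 235.12252475247524 259 292 214 255 [ 0.46173304 -0.19664868  0.02      ]
pot approx [0.50630104 0.16992399 0.12      ] [0.51623056 0.16749918 0.12      ]
motor end [0.78231425 0.22651976 0.1       ]
```

View pics/crop.png

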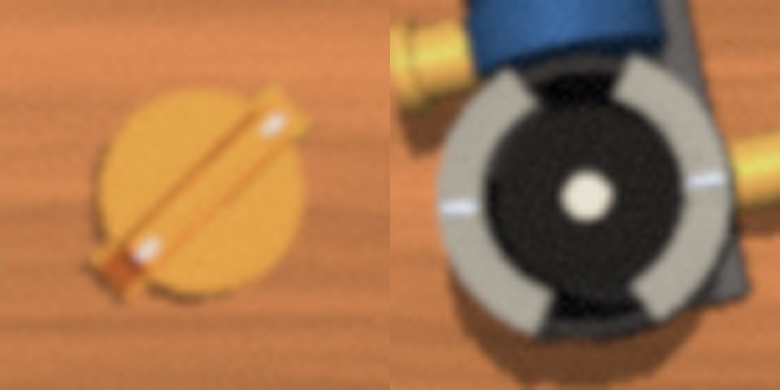

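Run:
```python
from h import *
L=lambda U,V,z:at("top",(U+.5)/6.5-.5+333,(V+.5)/6.5-.5+178,z)
P=lambda U,V,z=.12:at("top",(U-390+.5)*70/390-.5+210,(V+.5)*70/390-.5+153,z)
ang=lambda a,b:np.degrees(np.arctan2(*(b-a)[1::-1]))
print("disc",L(202,192,.016)); a,b=L(148,250,.058),L(273,124,.058);print("rib",(a+b)/2,ang(a,b),np.linalg.norm(b-a))
a,b=P(458,208),P(706,181);print("marks",(a+b)/2,ang(a,b),np.linalg.norm(a-b))
t=(P(540,100)+P(610,95))/2;bt=(P(553,297)+P(632,290))/2;print("gaps",ang(bt,t),(t+bt)/2, np.linalg.norm(t-bt))
t=(P(515,68)+P(630,55))/2;bt=(P(545,335)+P(655,320))/2;print("gaps outer",ang(bt,t),(t+bt)/2)
print("centre",P(584.5,195)); 
# scene disc centre: z .016
print("scene disc",at("scene",276,236.5,.016))
c=P(584.5,195);print([proj("scene",c)])
```

```text
disc [ 0.45554988 -0.19574301  0.016     ]
rib [ 0.45615955 -0.19532131  0.058     ] -44.70982618838573 0.08597856314152372
marks [0.50779013 0.17280007 0.12      ] -83.49584616980896 0.13395822927531104
gaps 6.304444015357177 [0.50745654 0.17186943 0.12      ] 0.10630150092193076
gaps outer 7.0946159075531465 [0.50817233 0.17055844 0.12      ]
centre [0.50752674 0.17144863 0.12      ]
scene disc [ 0.46405422 -0.19708148  0.016     ]
[array([391.11671994, 165.42990021])]
```

```bash
python3 -m jog '{"travel":[[27.5,-27.4,0],[27.5,-27.4,0],[27.5,-27.4,0],[27.5,-27.4,0],[27.5,-27.4,0]],"dr":[[0,0,0],[0,0,0],[0,0,0],[0,0,0],[0,0,0]],"jaw":[0,0,0,0,0]}'
python3 -m jog '{"travel":[[27.5,-27.4,0],[27.5,-27.4,0],[27.5,-27.4,0],[27.5,-27.4,0],[27.5,-27.4,0]],"dr":[[0,0,0],[0,0,0],[0,0,0],[0,0,0],[0,0,0]],"jaw":[0,0,0,0,0]}'
python3 -m jog '{"travel":[[27.5,-27.4,0],[-1.6,-39,0],[-1.6,-39,0],[-1.6,-39,0],[-1.6,-39,0]],"dr":[[0,0,0],[0,0,-5.9],[0,0,-5.9],[0,0,-5.9],[0,0,-5.9]],"jaw":[0,0,0,0,0]}'
python3 -m jog '{"travel":[[-1.6,-39,0],[-1.6,-39,0],[-1.6,-39,0],[-1.6,-39,0],[-1.6,-39,0]],"dr":[[0,0,-5.9],[0,0,0],[0,0,0],[0,0,0],[0,0,0]],"jaw":[0,0,0,0,0]}'
python3 -m jog '{"travel":[[-1.6,-39,0],[-1.6,-39,0],[-1.6,-39,0],[-1.6,-39,0],[-1.6,-39,0]],"dr":[[0,0,0],[0,0,0],[0,0,0],[0,0,0],[0,0,0]],"jaw":[0,0,0,0,0]}'
python3 -m jog '{"travel":[[0,0,-35],[0,0,-35],[0,0,0]],"dr":[[0,0,0],[0,0,0],[0,0,0]],"jaw":[0,0,0]}'
cat >> h.py <<'E'
from scipy.spatial.transform import Rotation as Rot
def wpix(X,s,c):
    M=np.array(c["mount"]);T=np.eye(4);T[:3,:3]=Rot.from_quat(s["tcp_rot"]).as_matrix();T[:3,3]=s["eef_pos"]
    p=(np.linalg.inv(T@M)@np.r_[X,1])[:3];K=np.array(c["K"]);r=np.hypot(*p[:2]);th=np.arctan2(r,p[2])
    return K[:2,2]+K[0,0]*th*p[:2]/max(r,1e-9)
def wat(u,v,z,s,c):
    M=np.array(c["mount"]);T=np.eye(4);T[:3,:3]=Rot.from_quat(s["tcp_rot"]).as_matrix();T[:3,3]=s["eef_pos"];T=T@M;K=np.array(c["K"])
    d=np.array([u,v])-K[:2,2];r=np.hypot(*d);th=r/K[0,0];k=np.r_[np.sin(th)*d/r,np.cos(th)]
    d=T[:3,:3]@k;o=T[:3,3];return o+d*(z-o[2])/d[2]
E
python3 - <<'E'
from h import *
s=get_state();c=camera_info("wrist");im=save("wrist","pics/w1.png")
print(s["eef_pos"],s["tcp_rot"],s["qpos"],s["contact_force"],s["time"])
print(wpix(np.array([.456,-.1955,.016]),s,c))
E
```

```text
time: 0.52
eef_pos: [0.3154, 0.5127, 0.2307]
tcp_rot: [0.132, 0.991, -0.0, -0.0]
contact_force: [0.2, 0.4, 0.3]
opening: 0.999
time: 0.93
eef_pos: [0.453, 0.3756, 0.2309]
tcp_rot: [0.132, 0.991, -0.0, -0.0]
contact_force: [0.1, 0.8, -0.0]
opening: 0.997
time: 1.35
eef_pos: [0.4728, 0.1921, 0.2306]
tcp_rot: [0.335, 0.942, -0.0, -0.0]
contact_force: [0.7, -0.4, 1.0]
opening: 1.004
time: 1.77
eef_pos: [0.4646, -0.0027, 0.231]
tcp_rot: [0.38, 0.925, 0.0, -0.0]
contact_force: [0.6, -1.1, 0.6]
opening: 0.996
time: 2.18
eef_pos: [0.4566, -0.1979, 0.231]
tcp_rot: [0.381, 0.925, 0.0, -0.0]
contact_force: [1.6, -0.1, 0.0]
opening: 1.0
time: 2.43
eef_pos: [0.4528, -0.1941, 0.1538]
tcp_rot: [0.381, 0.924, 0.002, -0.007]
contact_force: [-1.0, 0.9, -0.6]
opening: 0.997
[ 0.45275075 -0.19412588  0.15382802] [ 0.38145204  0.92435947  0.00160088 -0.00716573] [-6.11343957e-01 -3.15225140e-02  2.07698484e+00 -2.74687929e-06
  1.11081521e+00 -1.39938360e+00] [-0.96121539  0.89871014 -0.60012585] 2.4333
[322.3044351 190.9460104]
```

View pics/w1.png

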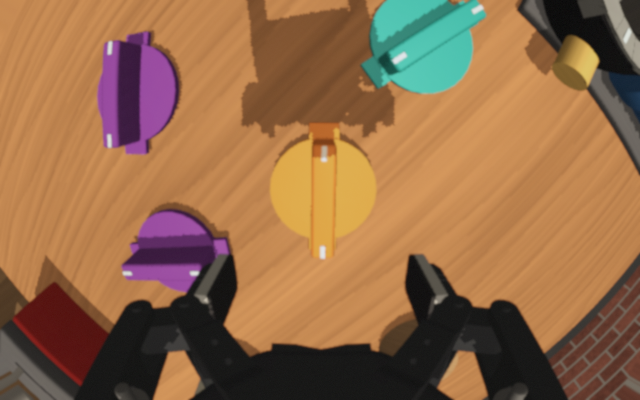

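The wrist view shows the orange lid under the gripper with the rib vertical (end marks at (323,153) and (322,252)), so the rib is across the jaws as wanted.

Run:
```python
from h import *
s=get_state();c=camera_info("wrist");s["eef_pos"]=np.array([.45275,-.19413,.15383]);s["tcp_rot"]=np.array([.38145,.92436,.0016,-.00717])
a,b=wat(323.5,153,.058,s,c),wat(322.3,252,.058,s,c);print((a+b)/2,np.degrees(np.arctan2(*(b-a)[1::-1])),np.linalg.norm(a-b))
print(wat(323.5,187.5,.016,s,c)); s=get_state(); print(s["eef_pos"],s["tcp_rot"])
y=Rot.from_quat(s["tcp_rot"]).as_matrix()[:,1];print(np.degrees(np.arctan2(y[1],y[0])))
```

```text
[ 0.45596747 -0.19502714  0.058     ] -45.40604481551492 0.0860404371822365
[ 0.45438571 -0.19231692  0.016     ]
[ 0.45436929 -0.19454025  0.15704418] [ 0.38092941  0.92458943  0.00114172 -0.00508543]
45.21734932036596
```

```bash
python3 -m jog '{"travel":[[-1,1.5,-30],[0,0,-30],[0,0,-25],[0,0,-20],[0,0,-15]],"dr":[[0,0,0],[0,0,0],[0,0,0],[0,0,0],[0,0,0]],"jaw":[0,0,0,0,0]}'
python3 -m jog '{"travel":[[0,0,-16],[0,0,0],[0,0,0],[0,0,0],[0,0,0]],"dr":[[0,0,0],[0,0,0],[0,0,0],[0,0,0],[0,0,0]],"jaw":[0,0,0,0,0]}'
python3 -m jog '{"travel":[[0,0,0],[0,0,0],[0,0,0],[0,0,0],[0,0,0]],"dr":[[0,0,0],[0,0,0],[0,0,0],[0,0,0],[0,0,0]],"jaw":[120,255,255,255,255]}' 80
python3 -m jog '{"travel":[[0,0,0],[0,0,0],[0,0,0],[0,0,0],[0,0,0]],"dr":[[0,0,0],[0,0,0],[0,0,0],[0,0,0],[0,0,0]],"jaw":[255,255,255,255,255]}'
```

```text
time: 2.9
eef_pos: [0.4571, -0.1943, 0.0416]
tcp_rot: [0.38, 0.925, -0.0, 0.0]
contact_force: [-0.2, 0.7, 0.3]
opening: 1.0
time: 3.32
eef_pos: [0.4579, -0.1953, 0.0274]
tcp_rot: [0.38, 0.925, -0.0, 0.002]
contact_force: [-0.7, 0.5, -0.1]
opening: 0.994
time: 3.73
eef_pos: [0.4564, -0.1946, 0.0254]
tcp_rot: [0.381, 0.925, -0.0, 0.0]
contact_force: [-0.0, 0.6, -0.0]
opening: 0.296
time: 4.15
eef_pos: [0.4566, -0.1948, 0.0256]
tcp_rot: [0.38, 0.925, -0.0, 0.0]
contact_force: [-0.6, -0.6, 3.8]
opening: 0.22
```

```bash
python3 -m jog '{"travel":[[0,0,15],[0,0,30],[0,0,38],[0,0,38],[0,0,34]],"dr":[[0,0,0],[0,0,0],[0,0,0],[0,0,0],[0,0,0]],"jaw":[255,255,255,255,255]}'
python3 -m jog '{"travel":[[5,30,0],[7,30,0],[8,30,0],[8,30,0],[8,30,0]],"dr":[[0,0,6.4],[0,0,6.4],[0,0,6.4],[0,0,6.4],[0,0,6.4]],"jaw":[255,255,255,255,255]}'
python3 -m jog '{"travel":[[8,30,0],[7.5,30,0],[0,20,0],[0,0,0],[0,0,0]],"dr":[[0,0,6.4],[0,0,6.4],[0,0,6.4],[0,0,0],[0,0,0]],"jaw":[255,255,255,255,255]}'
python3 -m jog '{"travel":[[0,0,0],[0,0,0]],"dr":[[0,0,0],[0,0,0]],"jaw":[255,255]}'
python3 - <<'E'
from h import *
s=get_state();c=camera_info("wrist");im=save("wrist","pics/w2.png")
print(repr(s["eef_pos"]),repr(s["tcp_rot"]),s["qpos"],s["contact_force"],s["time"])
print(wpix(np.array([.5075,.172,.12]),s,c))
E
```

```text
time: 4.57
eef_pos: [0.4556, -0.1939, 0.1809]
tcp_rot: [0.38, 0.925, 0.0, -0.001]
contact_force: [1.0, -0.2, -2.5]
opening: 0.223
time: 4.98
eef_pos: [0.4914, -0.0429, 0.1788]
tcp_rot: [0.108, 0.994, 0.0, -0.001]
contact_force: [0.4, -0.5, -3.4]
opening: 0.224
time: 5.4
eef_pos: [0.5068, 0.0364, 0.1788]
tcp_rot: [-0.057, 0.998, 0.0, -0.001]
contact_force: [-1.0, -1.0, -2.6]
opening: 0.224
time: 5.57
eef_pos: [0.5074, 0.0346, 0.1797]
tcp_rot: [-0.055, 0.998, -0.0, -0.001]
contact_force: [0.2, -0.4, -3.2]
opening: 0.222
array([0.50742703, 0.03455521, 0.17966891]) array([-5.54225486e-02,  9.98462793e-01, -4.68273915e-05, -6.24492487e-04]) [-1.31555738e-01 -3.30247299e-02  2.02739621e+00 -3.55469421e-04
  1.14843100e+00 -1.81310810e+00] [ 0.22829994 -0.38083413 -3.16664705] 5.5667
[490.23233728 232.12704562]
```

View pics/w2.png

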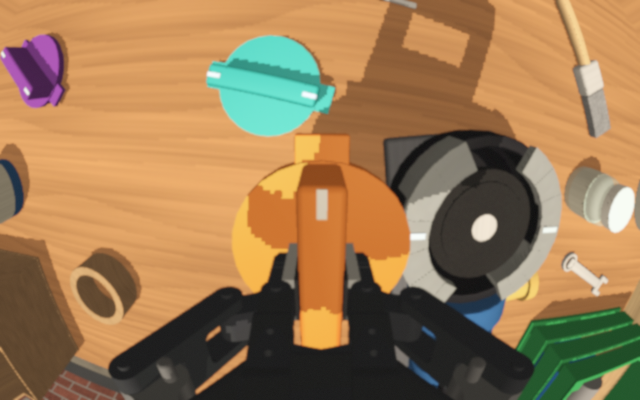

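Wrist view: lid held square, collar's white marks at (418,237) and (549,230), near gap between about (485,172) and (524,186).

Run:
```python
from h import *
c=camera_info("wrist");s=dict(eef_pos=np.array([0.50742703, 0.03455521, 0.17966891]),tcp_rot=np.array([-5.54225486e-02,  9.98462793e-01, -4.68273915e-05, -6.24492487e-04]))
a,b=wat(418,237,.12,s,c),wat(549.5,230,.12,s,c);print(a,b,(a+b)/2,np.degrees(np.arctan2(*(b-a)[1::-1])),np.linalg.norm(a-b))
for z in (.12,): print([wat(u,v,z,s,c) for u,v in((472,138),(483,175),(528,148),(523,187))])
```

```text
[0.51623738 0.10930403 0.12      ] [0.50134157 0.23941419 0.12      ] [0.50878948 0.17435911 0.12      ] 96.53113791657279 0.13096006992685277
[array([0.43740059, 0.13504107, 0.12      ]), array([0.46267738, 0.15085799, 0.12      ]), array([0.4357299 , 0.18805766, 0.12      ]), array([0.46691974, 0.19238045, 0.12      ])]
```

```bash
python3 -m jog '{"travel":[[0.7,30,0],[0,38,0],[0,38,0],[0,25,0],[0,7.5,0]],"dr":[[0,0,0],[0,0,0],[0,0,0],[0,0,0],[0,0,0]],"jaw":[255,255,255,255,255]}'
python3 -m jog '{"travel":[[0,0,0],[0,0,-15],[0,0,-12],[0,0,-4],[0,0,0]],"dr":[[0,0,0],[0,0,0],[0,0,0],[0,0,0],[0,0,0]],"jaw":[255,255,255,255,255]}'
python3 -m jog '{"travel":[[0,0,0],[0,0,-3],[0,0,-3],[0,0,-2],[0,0,0]],"dr":[[0,0,0],[0,0,0],[0,0,0],[0,0,0],[0,0,0]],"jaw":[255,255,255,255,255]}'
python3 -m jog '{"travel":[[0,0,-1],[0,0,-1],[0,0,-1],[0,0,0],[0,0,0]],"dr":[[0,0,0],[0,0,0],[0,0,0],[0,0,0],[0,0,0]],"jaw":[255,255,255,255,255]}'
python3 -c "
from h import *
s=get_state();print(s['eef_pos'],s['tcp_rot'],s['contact_force'],s['wrist_torque'])"
```

```text
time: 6.03
eef_pos: [0.5084, 0.1761, 0.1804]
tcp_rot: [-0.057, 0.998, 0.001, 0.0]
contact_force: [-0.5, -0.5, -2.4]
opening: 0.224
time: 6.45
eef_pos: [0.5073, 0.1724, 0.1471]
tcp_rot: [-0.055, 0.998, -0.0, -0.002]
contact_force: [-0.4, 0.1, -2.3]
opening: 0.221
time: 6.87
eef_pos: [0.5083, 0.1738, 0.1409]
tcp_rot: [-0.056, 0.998, -0.0, -0.0]
contact_force: [-0.5, -0.1, -2.6]
opening: 0.224
time: 7.28
eef_pos: [0.5085, 0.1739, 0.1383]
tcp_rot: [-0.056, 0.998, -0.0, -0.0]
contact_force: [-0.4, 0.3, -2.1]
opening: 0.222
[0.50853751 0.17393026 0.13826878] [-5.64829010e-02  9.98403566e-01 -1.34219171e-05 -3.24578111e-05] [-0.39293287  0.25273375 -2.06173994] [-0.0584165   0.00101141 -0.01594262]
```

```bash
python3 -m jog '{"travel":[[0,0,-1],[0,0,-1],[0,0,-1],[0,0,-1],[0,0,0]],"dr":[[0,0,0],[0,0,0],[0,0,0],[0,0,0],[0,0,0]],"jaw":[255,255,255,255,255]}'
python3 -m jog '{"travel":[[0,0,-1.5],[0,0,-1.5],[0,0,-1],[0,0,0],[0,0,0]],"dr":[[0,0,0],[0,0,0],[0,0,0],[0,0,0],[0,0,0]],"jaw":[255,255,255,255,255]}'
python3 -c "
from h import *
s=get_state();print(s['eef_pos'],s['tcp_rot'],s['contact_force'],s['wrist_torque'])"
```

```text
time: 7.7
eef_pos: [0.5087, 0.1739, 0.1347]
tcp_rot: [-0.056, 0.998, -0.0, -0.0]
contact_force: [0.7, 0.5, -2.9]
opening: 0.219
time: 8.12
eef_pos: [0.5088, 0.1739, 0.1308]
tcp_rot: [-0.056, 0.998, 0.0, 0.0]
contact_force: [-1.9, 0.2, 4.3]
opening: 0.219
[0.5087703  0.17393836 0.13080675] [-5.64668754e-02  9.98404454e-01  9.09091330e-06  1.96929779e-04] [-1.89855705  0.17278801  4.31420709] [-0.14134618  0.42873063 -0.01374851]
```

```bash
python3 -m jog '{"travel":[[0,0,-2],[0,0,-2],[0,0,-2],[0,0,-1],[0,0,0]],"dr":[[0,0,0],[0,0,0],[0,0,0],[0,0,0],[0,0,0]],"jaw":[255,255,255,255,255]}' 110
python3 -m jog '{"travel":[[0,0,-2],[0,0,-2],[0,0,-2],[0,0,0],[0,0,0]],"dr":[[0,0,0],[0,0,0],[0,0,0],[0,0,0],[0,0,0]],"jaw":[255,255,255,255,255]}'
python3 -c "
from h import *
s=get_state();print(s['eef_pos'],s['tcp_rot'],s['contact_force'],s['wrist_torque'])"
```

```text
time: 8.53
eef_pos: [0.5088, 0.1739, 0.1244]
tcp_rot: [-0.056, 0.998, -0.0, 0.0]
contact_force: [-4.4, -0.4, 7.9]
opening: 0.216
time: 8.95
eef_pos: [0.5087, 0.1739, 0.1198]
tcp_rot: [-0.057, 0.998, -0.0, -0.0]
contact_force: [-8.5, -1.6, 14.6]
opening: 0.216
[0.5087202  0.17391625 0.11977267] [-5.66332254e-02  9.98394996e-01 -1.93162667e-04 -2.69719604e-04] [-8.49400392 -1.6247972  14.63445547] [-0.24548255  1.29315835 -0.02408235]
```

```bash
python3 -m jog '{"travel":[[-0.8,0,0],[-0.7,-0.2,0],[0,0,-1],[0,0,-1],[0,0,0]],"dr":[[0,0,0],[0,0,0],[0,0,0],[0,0,0],[0,0,0]],"jaw":[255,255,255,255,255]}'
python3 -c "
from h import *
s=get_state();print(s['eef_pos'],s['tcp_rot'],s['contact_force'],s['wrist_torque'])"
```

```text
time: 9.37
eef_pos: [0.5086, 0.1739, 0.1189]
tcp_rot: [-0.057, 0.998, 0.0, 0.002]
contact_force: [-6.6, -1.7, 16.0]
opening: 0.22
[0.50862684 0.17393319 0.11891372] [-5.65899380e-02  9.98396364e-01  1.60582479e-05  1.50977305e-03] [-6.5594801  -1.70959439 16.0099063 ] [-0.28544328  1.15401786  0.00554609]
```

```bash
python3 -m jog '{"travel":[[0,0,0],[0,0,0],[0,0,0],[0,0,0],[0,0,0]],"dr":[[0,0,-3],[0,0,-4],[0,0,-4],[0,0,-4],[0,0,0]],"jaw":[255,255,255,255,255]}'
python3 -c "
from h import *
s=get_state();print(s['eef_pos'],s['tcp_rot'],s['contact_force'],s['wrist_torque'],Rot.from_quat(s['tcp_rot']).as_matrix()[:,1])"
```

```text
time: 9.78
eef_pos: [0.509, 0.1743, 0.1181]
tcp_rot: [0.075, 0.997, 0.001, 0.002]
contact_force: [-1.9, 1.4, 11.8]
opening: 0.214
[0.50900746 0.17428591 0.11805753] [7.54269297e-02 9.97148448e-01 7.21913041e-04 2.28665341e-03] [-1.90018267  1.43582405 11.7676914 ] [-0.06645019  0.67062581 -0.14108694] [0.15042039 0.98862051 0.00178466]
```

```bash
python3 -m jog '{"travel":[[0,0,0],[0,0,0],[0,0,0],[0,0,0],[0,0,0]],"dr":[[0,0,-5],[0,0,-5],[0,0,-5],[0,0,-5],[0,0,-5]],"jaw":[255,255,255,255,255]}'
python3 -m jog '{"travel":[[0,0,0],[0,0,0],[0,0,0],[0,0,0],[0,0,0]],"dr":[[0,0,-5],[0,0,-5],[0,0,-5],[0,0,-5],[0,0,-5]],"jaw":[255,255,255,255,255]}'
python3 -c "
from h import *
s=get_state();y=Rot.from_quat(s['tcp_rot']).as_matrix()[:,1];print(s['eef_pos'],s['contact_force'],s['wrist_torque'],y,np.degrees(np.arctan2(y[1],y[0])))"
```

```text
time: 10.2
eef_pos: [0.5097, 0.1743, 0.1184]
tcp_rot: [0.29, 0.957, 0.001, 0.003]
contact_force: [-0.7, 0.6, 11.0]
opening: 0.217
time: 10.62
eef_pos: [0.5102, 0.1734, 0.1185]
tcp_rot: [0.49, 0.872, 0.001, 0.003]
contact_force: [-0.0, -1.4, 11.2]
opening: 0.215
[0.5101625  0.17343188 0.11850678] [-9.38104023e-03 -1.38384820e+00  1.11876200e+01] [-0.37084082  0.45118877  0.355613  ] [0.85400631 0.52022923 0.00589772] 31.34823577732616
```

```bash
python3 -m jog '{"travel":[[0,0,0],[0,0,0],[0,0,0],[0,0,0],[0,0,0]],"dr":[[0,0,-5],[0,0,-5],[0,0,-5],[0,0,-4],[0,0,-2]],"jaw":[255,255,255,255,255]}'
python3 -m jog '{"travel":[[0,0,0],[0,0,0],[0,0,0],[0,0,0]],"dr":[[0,0,-1],[0,0,-1],[0,0,-1],[0,0,0]],"jaw":[255,255,255,255]}'
python3 -c "
from h import *
s=get_state();y=Rot.from_quat(s['tcp_rot']).as_matrix()[:,1];print(s['eef_pos'],s['contact_force'],s['wrist_torque'],y,np.degrees(np.arctan2(y[1],y[0])))"
```

```text
time: 11.03
eef_pos: [0.51, 0.173, 0.1184]
tcp_rot: [0.64, 0.768, 0.001, 0.003]
contact_force: [-1.0, -3.9, 10.9]
opening: 0.216
time: 11.37
eef_pos: [0.51, 0.173, 0.1184]
tcp_rot: [0.659, 0.752, 0.002, 0.003]
contact_force: [-0.2, -4.1, 11.0]
opening: 0.218
[0.50996049 0.17297005 0.11835734] [-0.18729634 -4.14100286 11.0263394 ] [-0.59785182  0.50995411  0.10294752] [0.99137222 0.13092448 0.00631648] 7.523168651933217
```

```bash
python3 -m jog '{"travel":[[0,0,1.5],[0,0,1.5],[0,0,1.5],[0,0,1.5],[0,0,0]],"dr":[[0,0,0],[0,0,0],[0,0,0],[0,0,0],[0,0,0]],"jaw":[255,255,255,255,255]}'
python3 -m jog '{"travel":[[0,0,1],[0,0,1],[0,0,1],[0,0,0],[0,0,0]],"dr":[[0,0,0],[0,0,0],[0,0,0],[0,0,0],[0,0,0]],"jaw":[255,255,255,255,255]}'
python3 -c "
from h import *
s=get_state();y=Rot.from_quat(s['tcp_rot']).as_matrix()[:,1];print(s['eef_pos'],s['contact_force'],s['wrist_torque'],y,np.degrees(np.arctan2(y[1],y[0])))"
```

```text
time: 11.78
eef_pos: [0.5099, 0.173, 0.1239]
tcp_rot: [0.659, 0.752, 0.002, 0.003]
contact_force: [0.9, -4.2, 8.2]
opening: 0.214
time: 12.2
eef_pos: [0.5099, 0.173, 0.1263]
tcp_rot: [0.659, 0.752, 0.002, 0.003]
contact_force: [0.8, -3.4, 6.0]
opening: 0.216
[0.50988786 0.17296184 0.12633038] [ 0.84078411 -3.4157694   5.99517735] [-0.50038068 -0.06702744  0.13593491] [0.99135818 0.13100214 0.00688468] 7.5276856727559265
```

```bash
python3 -m jog '{"travel":[[0,0,0.7],[0,0,0.7],[0,0,0.6],[0,0,0],[0,0,0]],"dr":[[0,0,0],[0,0,0],[0,0,0],[0,0,0],[0,0,0]],"jaw":[255,255,255,255,255]}'
python3 -c "
from h import *
s=get_state();y=Rot.from_quat(s['tcp_rot']).as_matrix()[:,1];print(s['eef_pos'],s['contact_force'],s['wrist_torque'],y,np.degrees(np.arctan2(y[1],y[0])))"
```

```text
time: 12.62
eef_pos: [0.5098, 0.1729, 0.1267]
tcp_rot: [0.659, 0.752, 0.002, 0.003]
contact_force: [6.7, -3.1, -0.7]
opening: 0.215
[0.50982204 0.1728942  0.12667032] [ 6.72268466 -3.10286525 -0.72020293] [-0.41312084 -0.77247184  0.17759824] [0.99139306 0.13070867 0.00741909] 7.510753529624322
```

```bash
python3 -m jog '{"travel":[[0,0,0],[0,0,0],[0,0,0],[0,0,0],[0,0,0]],"dr":[[0,0,0],[0,0,0],[0,0,0],[0,0,0],[0,0,0]],"jaw":[110,110,110,110,110]}'
python3 -m jog '{"travel":[[0,0,0],[0,0,3],[0,0,10],[0,0,20],[0,0,30]],"dr":[[0,0,0],[0,0,0],[0,0,0],[0,0,0],[0,0,0]],"jaw":[110,110,110,110,110]}'
python3 -m jog '{"travel":[[0,0,35],[0,-35,0],[0,-35,0],[0,-30,0],[0,0,0]],"dr":[[0,0,0],[0,0,0],[0,0,0],[0,0,0],[0,0,0]],"jaw":[110,110,110,110,110]}'
python3 - <<'E'
from h import *
s=get_state();print(s["eef_pos"],s["contact_force"])
t=save("top","pics/top2.png");save("scene","pics/sc2.png");sc=cv2.imread("pics/sc2.png");t=t[:,:,::-1]
a=cv2.resize(t[153:223,210:280],(390,390),interpolation=cv2.INTER_CUBIC)
b=cv2.resize(sc[120:220,340:440],(390,390),interpolation=cv2.INTER_CUBIC)
cv2.imwrite("pics/chk.png",np.hstack([a,b]))
E
```

```text
time: 13.03
eef_pos: [0.5067, 0.1739, 0.126]
tcp_rot: [0.659, 0.752, -0.0, -0.0]
contact_force: [-0.3, -0.4, 0.4]
opening: 0.566
time: 13.45
eef_pos: [0.5052, 0.1734, 0.1879]
tcp_rot: [0.66, 0.752, -0.002, -0.002]
contact_force: [-0.5, 0.0, -0.3]
opening: 0.568
time: 13.87
eef_pos: [0.5075, 0.0699, 0.2259]
tcp_rot: [0.661, 0.75, -0.0, 0.002]
contact_force: [-0.3, 0.9, 0.0]
opening: 0.571
[0.50753933 0.06988255 0.22588733] [-0.25547622  0.86197313  0.0344848 ]
```

View pics/chk.png

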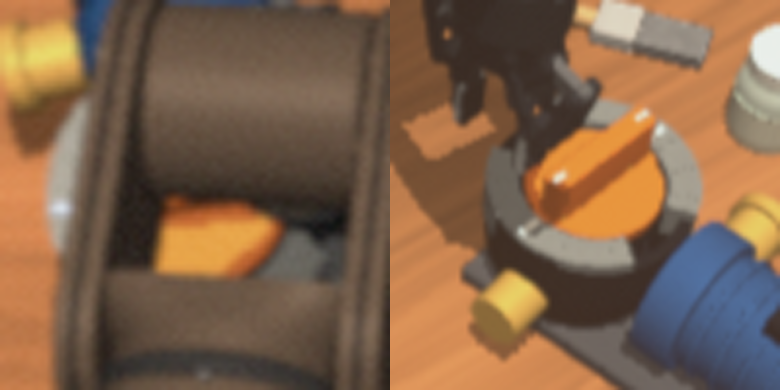

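Scene crop: the lid sits in the pot with its rib pointing at the white marks, and the gripper is clear of it. I'll move the arm away to check the height, level and angle.

```bash
python3 -m jog '{"travel":[[0,-35,0],[0,-35,0],[0,-35,0],[0,-35,0],[0,-35,0]],"dr":[[0,0,0],[0,0,0],[0,0,0],[0,0,0],[0,0,0]],"jaw":[110,110,110,110,110]}'
python3 -m jog '{"travel":[[0,-35,0],[0,-35,0],[0,-35,0],[0,0,0],[0,0,0]],"dr":[[0,0,0],[0,0,0],[0,0,0],[0,0,0],[0,0,0]],"jaw":[110,110,110,110,110]}'
python3 - <<'E'
from h import *
t=save("top","pics/top3.png")[:,:,::-1];sc=save("scene","pics/sc3.png")[:,:,::-1]
a=cv2.resize(t[153:223,210:280],(390,390),interpolation=cv2.INTER_CUBIC)
b=cv2.resize(sc[120:220,340:440],(390,390),interpolation=cv2.INTER_CUBIC)
c=cv2.resize(t,(780,488))[60:270]
cv2.imwrite("pics/chk2.png",np.vstack([np.hstack([a,b]),c]))
E
```

```text
time: 14.38
eef_pos: [0.5073, -0.1015, 0.2249]
tcp_rot: [0.659, 0.752, 0.0, 0.0]
contact_force: [1.2, 0.4, 0.6]
opening: 0.568
time: 14.8
eef_pos: [0.5075, -0.2067, 0.2245]
tcp_rot: [0.66, 0.751, 0.0, -0.0]
contact_force: [-0.6, 0.3, -0.3]
opening: 0.57
```

View pics/chk2.png

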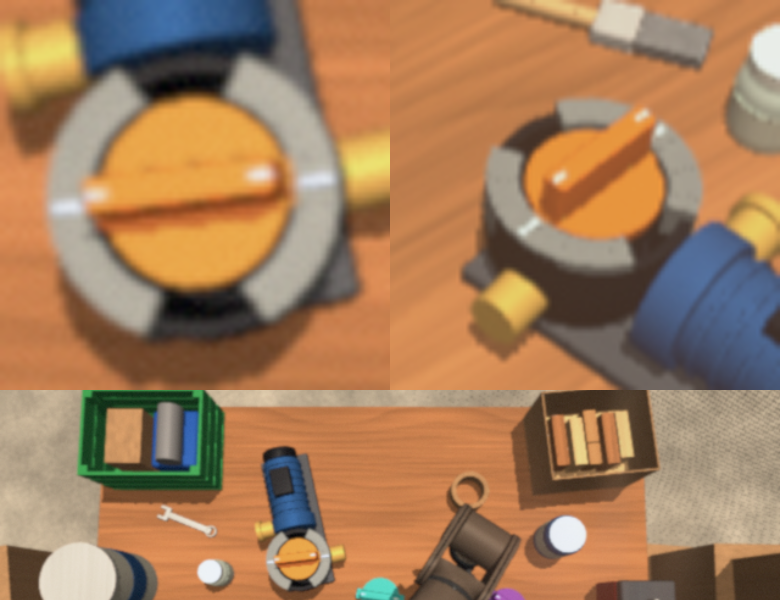

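Run:
```python
from h import *
T=lambda U,V:((U+.5)*70/390-.5+210,(V+.5)*70/390-.5+153)
S=lambda U,V:((U-390+.5)*100/390-.5+340,(V+.5)*100/390-.5+120)
def tri(p,q):
    (o,d),(e,f)=ray("top",*p),ray("scene",*q);k=np.linalg.lstsq(np.c_[d,-f],e-o,rcond=None)[0];return (o+d*k[0]+e+f*k[1])/2
for p,q in (((95,195),(558,178)),((260,174),(643,116)),((260,174),(558,178)),((95,195),(643,116))): print(tri(T(*p),S(*q)))
print("collar marks",tri(T(66,208),S(530,228)),tri(T(316,181),S(660,130)))
a,b=at("top",*T(95,195),.159),at("top",*T(260,174),.159);print(np.degrees(np.arctan2(*(b-a)[1::-1])))
```

```text
[0.49283959 0.19822312 0.10105282]
[0.52723545 0.14392698 0.22113093]
[0.51492435 0.12959672 0.15750477]
[0.50419239 0.21624644 0.15684236]
collar marks [0.48443786 0.21145157 0.03338911] [0.53531988 0.12826562 0.2255373 ]
-82.44880317655588
```

The correctly paired rib marks are at 157.5 and 156.8 mm. That is level, and close to the 159 mm expected when locked. The rib is at -82.4° and the collar marks at -83.5°.

```bash
python3 -c "
from plant import *
print(sign_off())"
```

```text
the job is handed in; nothing more can be done
None
```

The orange lid is locked in the strainer pot, and I handed the job in at about 15 s. I gripped it by the rib, lowered it into the collar gaps and pressed it to an underside of about 93 mm. I then turned it 89° clockwise, let it up into the recesses, opened the jaws and moved the arm well away.

**Checks that agreed:**
- **Locked:** With the lid let up, the tool stopped at 126.7 mm, which puts the underside at about 101 mm. A further upward command met resistance.
- **Level and height:** The two ends of the rib measured 157.5 and 156.8 mm high, against 159 mm expected when locked. That is within the 2 mm calibration.
- **Direction:** The rib is at -82.4° and the collar's white marks at -83.5°.
- **Bystanders:** In the last top view the paint can, jar and tape roll appear where they were. I judged that by eye and did not measure it.

**Checks that disagreed:**
- **Side force:** Pressing down gave about 8 N sideways and slightly more downward force than the spring accounts for, which I took to be friction. It dropped to about 2 N once the twist began.
- **Height pairing:** My first pairing of the rib and collar marks between the two cameras was crossed and gave impossible heights. I used the corrected pairing for the rib.

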